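Open the push-and-turn cap of a solvent can

ROBOT

A 6-joint arm with a two-finger parallel gripper is mounted at the origin on a cart in front of the work surface, level with it; the furniture and walls round the work are solid. World frame = base frame: x ahead of the robot, y to its left, z up, the work surface at z = 0. Lengths are in m, angles in degrees, forces in N, time in s.
With the tool pointing down it reaches from about 0.3 to 0.75 m from the base axis. Payload 8.5 kg.
Tool frame: the origin (TCP) lies midway between the tips of the shut fingers; the grasp point (between the pads) lies 19 mm behind it (env.grip_depth is the distance from the TCP to the grasp point, in m); x points along the fingers, y is the direction in which the jaws open and shut, and the axes are right-handed (so a half turn about x gives the same grasp; the last joint's range is limited). The gripper opens to 85 mm and grips with 20 to 120 N. Pads are 22 mm wide; open, the fingers measure 114 mm over their backs; the gripper's body (76 mm by 85 mm) begins 54 mm behind the grasp point. The pads swing forward as they close: fully open they stand 13 mm farther back than shut.
Start: joints at [-75.877, 21.807, 74.336, -0, 83.858, -12.336], TCP at [0.245, -0.492, 0.231] pointing down, gripper open.
Joint ranges: [-178.18, 178.18], [-50.72, 133.34], [12.68, 142.11], [-81.47, 261.47], [9.98, 163.14], [-165.26, 165.26]. Speed limits (degrees/s): [136.94, 136.94, 180, 180, 180, 180].

INTERFACE

Orientations are given as a 3x3 rotation matrix whose columns are the frame's x, y, z axes.
In Python, from rig import env gives the robot as it stands.
- The arm moves only by the tool play_rows, never from a script. Its arguments are lists of equal length, an entry for each row: "travel": the shift along the world's x, y, z in cm, a list of three; "rotation": the turn, a rotation vector about the world's x, y, z in rad, a list of three; "claw": the finger opening in cm, from 0 to 8.54. A call has 1 to 12 rows; each row shifts and turns the pose as measured when the row begins; what a row does not reach is not made up. A row lasts 1/12 s, in which the tool goes at most 41.7 mm and 7.16 degrees, less where a joint would pass 70% of its speed; a pose out of reach is approached as far as the arm can. A call is refused whole if a number of a shift passes 4.17 or a number of a turn 0.125, either way. A call with a gripper value outside its range is refused whole. The fingers move at their own pace and stop on an object; "squeeze" is the grip in N (left out, the last holds). Time passes only in rows, so rows that do not move let the fingers close. It gives the time, the measured TCP pose, the force and the opening at its end, in the units of the state.
- env.observe(): the state, without advancing time (a new reading comes with each control period).
- env.get_image(name): name is "scene" or "top" or "wrist"; returns the picture (480x640x3 uint8, red, green, blue); there is no depth.
- env.camera_info(name): a dict with "vertical_fov" (degrees; the focal length in pixels is half the picture's height over the tangent of half this angle, whatever the lens; pixels are square), "cx", "cy" (the principal point, pixels), "eye" and "rotation" of the camera in the world. Camera axes: x right, y down, z forward; pixel columns grow to the right and rows downward; lengths in m; the calibration is good to about 2 mm. The wrist camera is an equidistant fisheye: a pixel r from the principal point sees the ray r / f radians off the axis. A picture is of the moment at which its call begins: read the wrist's pose just before it. camera_info takes no time and is no camera call; for the wrist camera it gives the pose at the moment of the call.
- env.close_job(): hands the job in, once; it reports no verdict.
The state is a dict: "time_s": time; "q": joint angles; "qvel": joint speeds; "joint_efforts": joint torques, N m; "position": TCP position; "tool_rot": TCP orientation; "ft_force": force on the tool from outside, world axes, zero at the start; "wrist_torque": the same for the moment, N m; "grip_width": finger opening in m.
Only numpy, scipy, OpenCV 4.12 (cv2) and the standard library are available. Lean on these libraries where they do the work, as an engineer would, in place of code of your own. Each camera call takes 0.05 s, during which the arm holds its last target.

TASK

Open the solvent can so that the dispensing bottle can be topped up: press its child-resistant cap firmly down against its spring and keep it down while you turn it anticlockwise, just until you feel it meet its stop; do not force it past the stop or wrench at it while it is still locked. Then lift the cap off and stand it flat, right way up, in the steel drip dish, leaving the dispensing bottle and the screwdriver where they are.

Things in the scene. Friction and masses are not known exactly. Their poses are not given: they have to be found in the camera images.
- cap_center (a point): the can's cap: plain black, ribbed, round, 54 mm across, 38 mm high, 70 g, two raised anticlockwise arrows on its crown. The point is its centre, 19 mm below the crown and 19 mm above the skirt's lower edge; z up along its axis. Grip it across the ribs, best in its upper half. While locked, the skirt's lower edge is 14 mm above the can's flat top and 145 mm above the bench
- cap: the same cap; origin on its axis at the skirt's lower edge, z up. Locked, a spring disc inside lifts it with about 5 N and three inner lugs sit in pockets behind teeth. Pushed straight down with 14 N (3 mm, 3 N per mm) the lugs clear the teeth; after 5 mm and 20 N it bottoms hard. Held down it turns anticlockwise (from above) with a slight drag, below 0.2 N m, up to a stop
- can_mouth (a point): centre of the rim of the can's neck, under the cap, on its axis, 159 mm above the bench; z up. Locked, the cap's centre is 5 mm above it. The spout inside is clocked differently on every can: the stop comes after 37 to 81 degrees and must be felt. There the twist grows by 0.07 N m per degree. Only at the stop, and up to 8 degrees short of it, does the cap lift straight off
- solvent_can: flat tin can, bare paper label, 64 mm (x) by 110 mm (y), flat top 131 mm above the bench, strapped in a holder (72 by 118 mm, tabs to 168 mm along y) screwed to the bench: it cannot move. Origin at the bench under the cap's axis. Its neck, 28 mm high and 44 mm wide, is mid-top. Lugs jam if turned when not down, forced at the stop or pulled up too soon; they break above 50 N in all (about 0.5 N m)
- dish_floor (a point): centre of the inner floor of the shallow round steel drip dish, 2.5 mm above the bench; flat floor 124 mm across, flared rim 160 mm across and 13 mm high. Loose, 0.25 kg
- dispenser_center (a point): centre of the small white dispensing bottle with a nozzle, 34 mm across and 104 mm high (the point is 50 mm up), standing loose, z up
- screwdriver_center (a point): centre of the small screwdriver with the yellow handle, 143 mm long and 18 mm high, lying loose on the bench
Things that resemble listed ones, but are neither listed nor needed, are in the scene too. There is more than one size of the cap; the job needs the middle-sized.

How it is judged (in metres and radians):
On the way, in this order (a step that is already met when the one before it is completed fails the run):
1. the cap is pressed down on its spring, by about 3 mm (z of cap_center in the frame of can_mouth below 0.0023 m), for 0.1 s.
2. the cap is lifted off, clear of the neck (distance between cap_center and can_mouth above 0.04 m), for 0.05 s.
At the end, for the whole second after the job is handed in: the cap stands flat and right way up (within 7 degrees) on the floor of the drip dish, its axis within 37 mm of the dish's centre, and the dish stands level on the bench (horizontal distance between cap_center and dish_floor below 0.037 m and z of cap_center in the frame of dish_floor between 0.014 and 0.024 m and angle between cap_center's own z axis and vertical below 0.12 rad and angle between dish_floor's own z axis and vertical below 0.1 rad); the robot touches nothing.
It fails at once if the cap's lugs are overloaded: more than 50 N between cap and can (contact force between cap and solvent_can above 50 N).
It fails at once if the dispensing bottle is pushed away or knocked over (distance of dispenser_center from where it was at the start of the episode above 0.03 m or angle between dispenser_center's own z axis and vertical above 0.5 rad).
It fails at once if the screwdriver is pushed away (distance of screwdriver_center from where it was at the start of the episode above 0.03 m).
It also fails if it takes over 64 s, if anything falls off the work surface, if the arm or the gripper's body presses on something with over 40 N, if the wrist force passes 120 N, or if a joint passes its speed limit or range.

## Working session

There is one attempt and no reset: what is moved stays moved. The work goes in short steps, Python scripts to look and compute and a tool call to move; the robot and the scene stay as the last step left them, time stands still between calls to the robot, and variables do not carry over. Pictures are saved under pics/ and viewed, and the job is handed in when it is done.

Besides the shell and the picture viewer there is one more tool, called after "Call:" as a command line: name --argument value ..., lists and objects as JSON in quotes. play_rows: Moves the arm, as the interface text tells. Its arguments: {"type":"object","properties":{"travel":{"type":"array","items":{"type":"array","items":{"type":"number"}}},"rotation":{"type":"array","items":{"type":"array","items":{"type":"number"}}},"claw":{"type":"array","items":{"type":"number"}},"squeeze":{"type":"number"}},"required":["travel","rotation","claw"]}

```bash
ls; mkdir -p pics; python3 - <<'E'
from rig import env
import cv2
s=env.observe();print(s)
for n in ("scene","top","wrist"):
    print(n,env.camera_info(n))
    cv2.imwrite(f"pics/{n}0.png",env.get_image(n)[:,:,::-1])
print(env.grip_depth)
E
```

```text
pics
{'time_s': 0.0, 'q': array([-7.58758008e+01,  2.18438261e+01,  7.43859355e+01,  1.56100059e-03,
        8.38580677e+01, -1.23344269e+01]), 'qvel': array([0.05339129, 0.05492158, 0.00215892, 0.0404534 , 0.07721444,
       0.03354348]), 'joint_efforts': array([ 7.83515097e-04, -4.48460340e+01, -2.31277496e+01, -1.34207721e-04,
        4.75053574e-03,  1.26154340e-06]), 'position': array([ 0.24499576, -0.49209103,  0.23067824]), 'tool_rot': array([[-3.47798567e-04,  4.45548568e-01, -8.95257702e-01],
       [ 1.49317923e-03, -8.95256527e-01, -4.45548563e-01],
       [-9.99998825e-01, -1.49174136e-03, -3.53914929e-04]]), 'ft_force': array([-0.13133041, -0.30828872,  0.35581932]), 'wrist_torque': array([-0.01251845, -0.02560571,  0.03587336]), 'grip_width': 0.0849475688012738}
scene {'vertical_fov': 43.826045099834886, 'cx': 315.8017758511939, 'cy': 238.078962460806, 'eye': array([0.05519182, 0.6019432 , 0.72159901]), 'rotation': array([[-0.78104642, -0.39664166,  0.48232964],
       [-0.62422244,  0.47401589, -0.62101149],
       [ 0.01768711, -0.78611979, -0.61782104]])}
top {'vertical_fov': 42.629605395084305, 'cx': 316.1304514391599, 'cy': 236.8609777016553, 'eye': array([ 0.31422663, -0.02998555,  1.13447907]), 'rotation': array([[ 0.01115092, -0.9804559 ,  0.19642271],
       [-0.99990211, -0.00927304,  0.01047752],
       [-0.00845131, -0.19652031, -0.98046333]])}
wrist {'vertical_fov': 65.70646984690485, 'cx': 316.0242595060804, 'cy': 234.65836763180604, 'eye': array([ 0.31475292, -0.45721473,  0.37550965]), 'rotation': array([[ 4.44732656e-01, -8.52543904e-01, -2.74557381e-01],
       [-8.95663364e-01, -4.23337856e-01, -1.36279850e-01],
       [-4.59781181e-05,  3.06519087e-01, -9.51864511e-01]])}
0.0187
```

View pics/scene0.png

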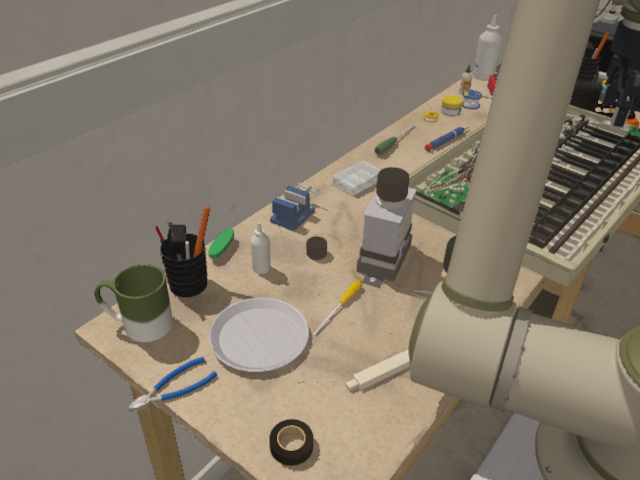

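View pics/top0.png

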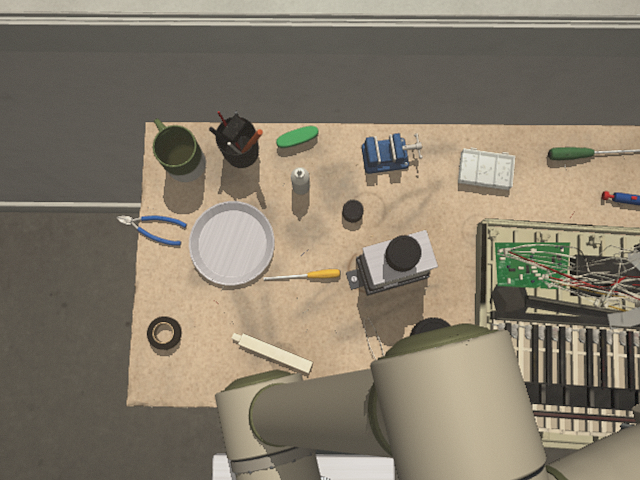

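View pics/wrist0.png

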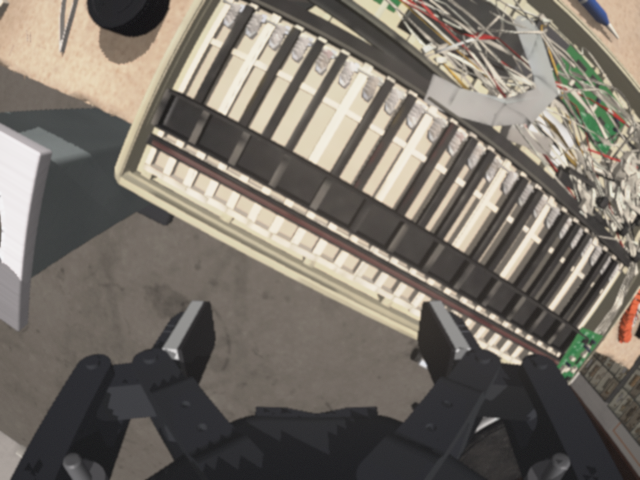

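The top view shows the can with the mid-size cap at (403,252), the dish at (232,244), the dispenser at (300,178) and the screwdriver at about (303,275). The small cap at (352,211) and the big one near (430,328) are decoys.

```bash
cat > h.py <<'E'
import numpy as np, cv2
from rig import env
def ray(ci,u,v,fish=False):
    f=240/np.tan(np.radians(ci["vertical_fov"])/2)
    x,y=(u-ci["cx"]),(v-ci["cy"])
    if fish:
        r=np.hypot(x,y);t=r/f
        d=np.array([np.sin(t)*x/r,np.sin(t)*y/r,np.cos(t)])
    else: d=np.array([x/f,y/f,1])
    return ci["eye"],np.asarray(ci["rotation"])@d
def plane(ci,u,v,z,fish=False):
    e,d=ray(ci,u,v,fish); return e+d*(z-e[2])/d[2]
def tri(a,b):
    (p,d),(q,e)=a,b
    A=np.stack([d,-e],1); s=np.linalg.lstsq(A,q-p,rcond=None)[0]
    x,y=p+s[0]*d,q+s[1]*e
    return (x+y)/2,np.linalg.norm(x-y)
E
python3 - <<'E'
from h import *
for n,boxes in (("top",{"cap":(375,225,432,285)}),("scene",{"cap":(365,160,420,215)})):
    im=cv2.imread(f"pics/{n}0.png");ci=env.camera_info(n)
    g=im.max(2)
    x0,y0,x1,y1=boxes["cap"]
    m=np.zeros_like(g);m[y0:y1,x0:x1]=(g[y0:y1,x0:x1]<55)*255
    cs,_=cv2.findContours(m,cv2.RETR_EXTERNAL,cv2.CHAIN_APPROX_NONE)
    c=max(cs,key=cv2.contourArea)
    print(n,cv2.boundingRect(c),cv2.fitEllipse(c),cv2.minEnclosingCircle(c))
    cv2.imwrite(f"pics/crop_{n}.png",cv2.resize(np.vstack([im[y0-20:y1+20,x0-20:x1+20],cv2.cvtColor(m,8)[y0-20:y1+20,x0-20:x1+20]]),None,fx=3,fy=3))
im=cv2.imread("pics/top0.png");ci=env.camera_info("top")
hsv=cv2.cvtColor(im,cv2.COLOR_BGR2HSV)
m=((hsv[...,1]<40)&(hsv[...,2]>110)).astype(np.uint8)*255
m2=np.zeros_like(m);m2[195:295,180:282]=m[195:295,180:282]
cs,_=cv2.findContours(m2,cv2.RETR_EXTERNAL,cv2.CHAIN_APPROX_NONE)
c=max(cs,key=cv2.contourArea);e=cv2.fitEllipse(c);print("dish",e)
print(plane(ci,*e[0],0.013))
r=e[1][0]/2
print([plane(ci,e[0][0]+a,e[0][1]+b,.013)[:2] for a,b in((-r,0),(r,0),(0,-r),(0,r))])
E
```

```text
top (386, 242, 35, 30) ((403.1479797363281, 252.27117919921875), (32.48868179321289, 35.16782760620117), 33.73386764526367) ((402.8823547363281, 254.5), 17.471899032592773)Traceback (most recent call last):
  File "<stdin>", line 8, in <module>
ValueError: max() iterable argument is empty
```

View pics/crop_top.png

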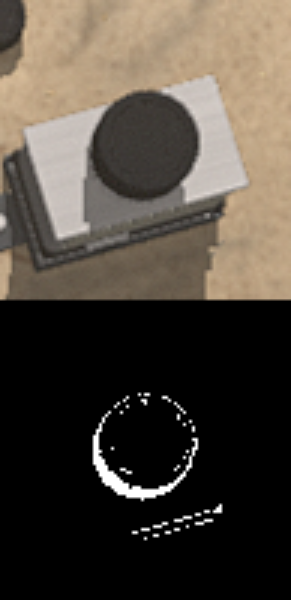

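```bash
python3 - <<'E'
from h import *
from scipy.optimize import least_squares
rays={}
for n,(x0,y0,x1,y1),th in (("top",(378,228,428,284),85),("scene",(372,165,414,208),85)):
    im=cv2.imread(f"pics/{n}0.png");ci=env.camera_info(n)
    g=im.max(2); sub=im[y0-15:y1+15,x0-15:x1+15]
    m=np.zeros_like(g);m[y0:y1,x0:x1]=(g[y0:y1,x0:x1]<th)*255
    m=cv2.morphologyEx(m,cv2.MORPH_CLOSE,np.ones((3,3),np.uint8))
    cs,_=cv2.findContours(m,cv2.RETR_EXTERNAL,cv2.CHAIN_APPROX_NONE)
    c=max(cs,key=cv2.contourArea)[:,0,:].astype(float)
    print(n,cv2.boundingRect(c.astype(np.int32)))
    # fit crown arc: model project circle radius .027 at z .183, upper contour half
    f=240/np.tan(np.radians(ci["vertical_fov"])/2)
    ytop=c[:,1].min(); ym=ytop+ (14 if n=="top" else 7)
    p=c[c[:,1]<=ym]
    P=np.array([plane(ci,u,v,.183)[:2] for u,v in p])
    r=least_squares(lambda q:np.hypot(*(P-q).T)-.027-.0005,P.mean(0)+[-.02,0],loss="soft_l1",f_scale=.001)
    r2=least_squares(lambda q:np.hypot(*(P-q[:2]).T)-q[2],[*r.x,.027])
    print(n,len(p),r.x,np.sqrt(np.mean(r.fun**2)),r2.x)
    cv2.imwrite(f"pics/cropb_{n}.png",cv2.resize(np.hstack([sub,cv2.cvtColor(m,8)[y0-15:y1+15,x0-15:x1+15]]),None,fx=4,fy=4))
im=cv2.imread("pics/top0.png");ci=env.camera_info("top")
hsv=cv2.cvtColor(im,cv2.COLOR_BGR2HSV)
m=((hsv[...,1]<40)&(hsv[...,2]>110)).astype(np.uint8)*255
m2=np.zeros_like(m);m2[195:295,180:282]=m[195:295,180:282]
cs,_=cv2.findContours(m2,cv2.RETR_EXTERNAL,cv2.CHAIN_APPROX_NONE)
c=max(cs,key=cv2.contourArea);e=cv2.fitEllipse(c);print("dish",e,plane(ci,*e[0],0.013))
P=np.array([plane(ci,*q[0].astype(float),.013)[:2] for q in c])
print(P.mean(0),P.max(0),P.min(0))
for nm,px,z in(("disp",(299,173),.104),("sd",(303,275),.009),("smallcap",(352,208),.02)):print(nm,plane(ci,*px,z))
L=[plane(ci,*q,.131)[:2] for q in((364,248),(425,233),(435,261),(377,286))];print(L)
E
```

```text
top (385, 236, 36, 36)
top 44 [ 0.48008028 -0.15711141] 0.0006712669338147388 [ 0.48131832 -0.15709065  0.02649701]
scene (377, 168, 32, 34)
scene 34 [ 0.47982212 -0.15554232] 0.001098435702060452 [ 0.48172754 -0.15775499  0.02509274]
dish ((231.2375946044922, 242.9057159423828), (82.78032684326172, 85.60983276367188), 52.69525146484375) [0.52595345 0.13961205 0.013     ]
[0.52641661 0.13986329] [0.606397   0.21871626] [0.44732355 0.06163216]
disp [0.63406133 0.01219393 0.104     ]
sd [0.46776365 0.00544959 0.009     ]
smallcap [ 0.59301044 -0.08434474  0.02      ]
[array([ 0.49718937, -0.09878136]), array([ 0.52352303, -0.20028936]), array([ 0.47653826, -0.21563495]), array([ 0.43420082, -0.11977799])]
```

View pics/cropb_top.png

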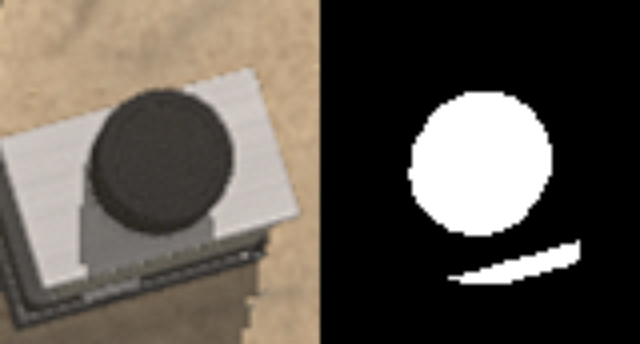

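View pics/cropb_scene.png

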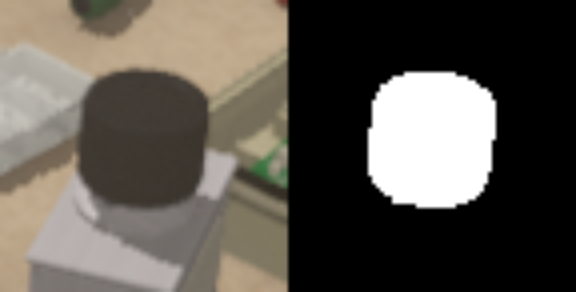

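Call:
play_rows --travel '[[2.1,3.0,0.2],[2.1,3.0,0.2],[2.1,3.0,0.2],[2.1,3.0,0.2],[2.1,3.0,0.2],[2.1,3.0,0.2],[2.1,3.0,0],[2.1,3.0,0],[2.1,3.0,0],[2.1,3.0,0],[2,3,0],[0,0,0]]' --rotation '[[0,0,0],[0,0,0],[0,0,0],[0,0,0],[0,0,0],[0,0,0],[0,0,0],[0,0,0],[0,0,0],[0,0,0],[0,0,0],[0,0,0]]' --claw '[8.54,8.54,8.54,8.54,8.54,8.54,8.54,8.54,8.54,8.54,8.54,8.54]' --squeeze 60

```text
time_s: 1.15
position: [0.4797, -0.1459, 0.2401]
tool_rot: [[-0.003, 0.439, -0.898], [0.006, -0.898, -0.439], [-1.0, -0.007, -0.0]]
ft_force: [-0.0, -0.7, -0.2]
grip_width: 0.0852
```

```bash
python3 - <<'E'
from h import *
s=env.observe();print(s["position"],s["q"])
ci=env.camera_info("wrist");im=env.get_image("wrist")[:,:,::-1]
cv2.imwrite("pics/w1.png",im)
np.savez("w1.npz",**{k:np.array(v) for k,v in ci.items()});print(ci)
def proj(P):
    d=np.asarray(ci["rotation"]).T@(np.array(P)-ci["eye"]);f=240/np.tan(np.radians(ci["vertical_fov"])/2)
    t=np.arctan2(np.hypot(d[0],d[1]),d[2]);return f*t*d[:2]/np.hypot(*d[:2])+[ci["cx"],ci["cy"]]
print(proj([.4805,-.157,.183]))
E
```

```text
[ 0.4797159  -0.14594988  0.24006309] [-30.59091753  16.65437555  80.70937484   0.22259565  82.95051276
  33.32247501]
{'vertical_fov': 65.70646984690485, 'cx': 316.0242595060804, 'cy': 234.65836763180604, 'eye': array([ 0.55006752, -0.11222485,  0.38481099]), 'rotation': array([[ 0.43845286, -0.85475368, -0.27776831],
       [-0.89873771, -0.41885128, -0.12974642],
       [-0.00544238,  0.30652854, -0.95184591]])}
[334.51554893 262.56650103]
```

View pics/w1.png

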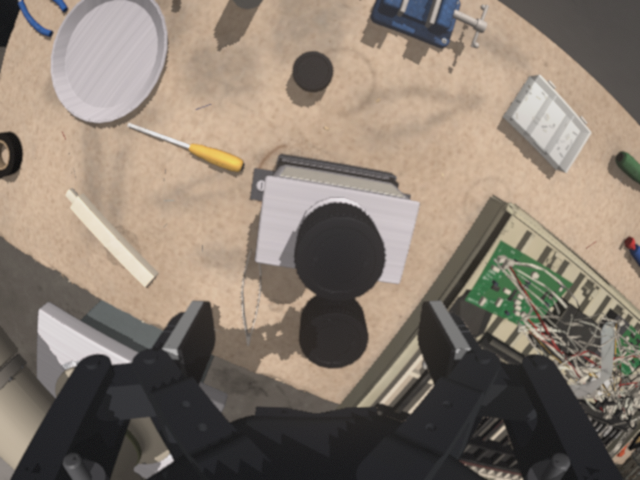

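The wrist view shows the cap crown at about (340,257) between the fingers; beneath it at (333,330) is the larger decoy.

```bash
python3 - <<'E'
from h import *
from scipy.optimize import least_squares
z=np.load("w1.npz");ci={k:z[k] for k in z}
im=cv2.imread("pics/w1.png");x0,y0,x1,y1=270,190,410,320
cv2.imwrite("pics/w1c.png",cv2.resize(cv2.convertScaleAbs(im[y0:y1,x0:x1],alpha=2.5),None,fx=4,fy=4))
g=im.max(2)
m=((g<75)*255).astype(np.uint8);mm=np.zeros_like(m);mm[y0:296,x0:x1]=m[y0:296,x0:x1]
cs,_=cv2.findContours(mm,cv2.RETR_EXTERNAL,cv2.CHAIN_APPROX_NONE)
c=max(cs,key=cv2.contourArea)[:,0,:].astype(float);print(cv2.boundingRect(c.astype(np.int32)))
p=c[(c[:,1]>250)&(c[:,1]<294)]
P=np.array([plane(ci,u,v,.183,True)[:2] for u,v in p])
for R in(.027,.0275):
  r=least_squares(lambda q:np.hypot(*(P-q).T)-R,[.48,-.157],loss="soft_l1",f_scale=.001);print(r.x,np.sqrt(np.mean(r.fun**2)))
E
```

```text
(294, 204, 90, 92)
[ 0.48508705 -0.15795504] 0.0006865518044667587
[ 0.48583601 -0.15761617] 0.0009711514953345543
```

View pics/w1c.png

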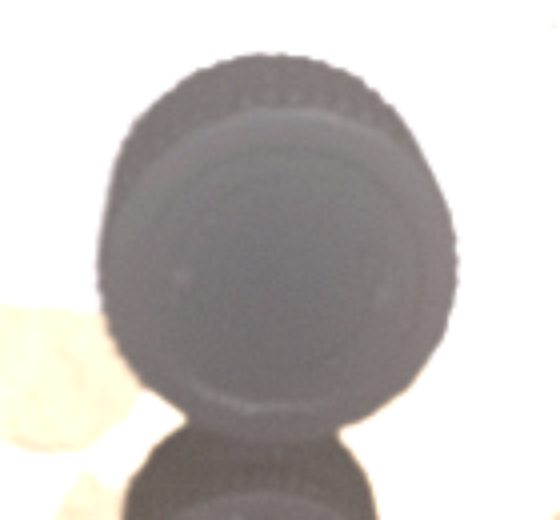

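Call:
play_rows --travel '[[0.12,-0.6,-1.2],[0.13,-0.6,-1.2],[0,0,-1.0],[0,0,0]]' --rotation '[[-0.006,-0.003,0],[0,0,0],[0,0,0],[0,0,0]]' --claw '[8.54,8.54,8.54,8.54]'

```text
time_s: 1.53
position: [0.4806, -0.1613, 0.2047]
tool_rot: [[-0.001, 0.44, -0.898], [-0.002, -0.898, -0.44], [-1.0, 0.002, 0.001]]
ft_force: [-0.7, -0.7, -0.4]
grip_width: 0.0855
```

```bash
python3 - <<'E'
from h import *
from scipy.optimize import least_squares
s=env.observe();print(s["position"],s["tool_rot"][:,0],s["ft_force"])
ci=env.camera_info("wrist");im=env.get_image("wrist")[:,:,::-1].copy()
cv2.imwrite("pics/w2.png",im);np.savez("w2.npz",**{k:np.array(v) for k,v in ci.items()})
x0,y0,x1,y1=240,190,420,370
cv2.imwrite("pics/w2c.png",cv2.resize(cv2.convertScaleAbs(im[y0:y1,x0:x1],alpha=2.5),None,fx=3.2,fy=3.2))
E
```

```text
[ 0.48059294 -0.16125974  0.2047322 ] [-5.76817387e-04 -2.20980488e-03 -9.99997392e-01] [-0.71364119 -0.73182    -0.37885993]
```

View pics/w2.png

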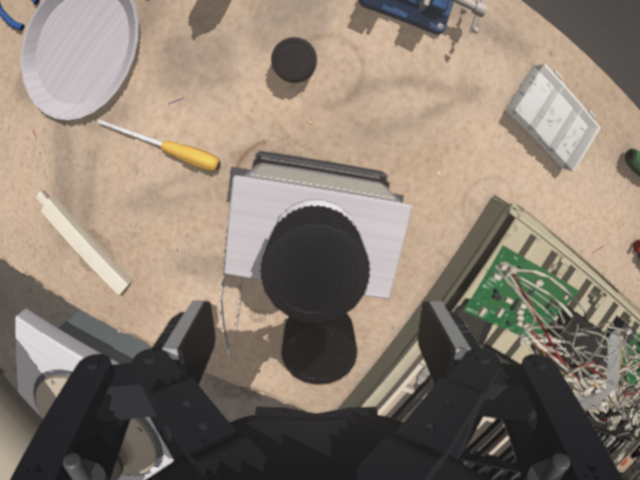

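View pics/w2c.png

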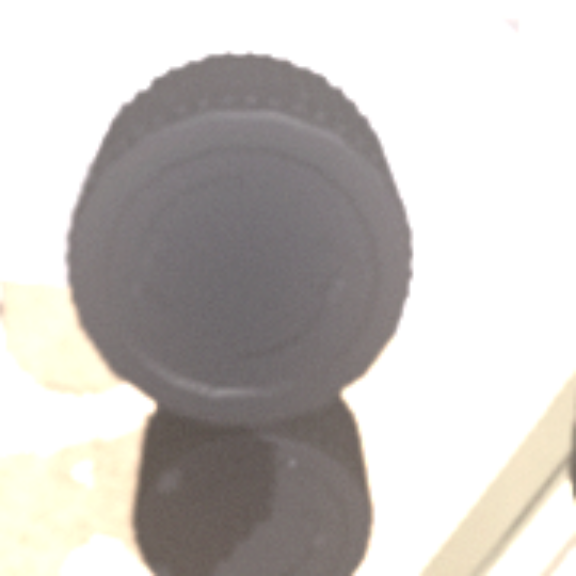

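```bash
python3 - <<'E'
from h import *
for n,uv in(("w1.npz",(339.5,258)),("w2.npz",(315,273))):
    z=np.load(n);ci={k:z[k] for k in z};print(plane(ci,*uv,.183,True))
p=np.array([.4806,-.1613]);Y=np.array([.44,-.898]);Z=np.array([-.898,-.44])
for c in([.481,-.157],[.485,-.158],[.4835,-.1588]):
    print((np.array(c)-p)@Y,(np.array(c)-p)@Z)
E
```

```text
[ 0.48434123 -0.15831236  0.183     ]
[ 0.4845131  -0.15857353  0.183     ]
-0.003685400000000018 -0.0022511999999999597
-0.0010274000000000155 -0.005403199999999962
-0.0009690000000000205 -0.0037041999999999635
```

Call:
play_rows --travel '[[0.24,0.33,0],[0,0,-1.2],[0,0,-1.4],[0,0,-1.4],[0,0,-1.0],[0,0,-0.4],[0,0,0]]' --rotation '[[0.002,0,0],[0,0,0],[0,0,0],[0,0,0],[0,0,0],[0,0,0],[0,0,0]]' --claw '[8.54,8.54,8.54,8.54,8.54,8.54,8.54]' --squeeze 20

```text
time_s: 2.17
position: [0.4847, -0.1607, 0.1549]
tool_rot: [[0.008, 0.436, -0.9], [-0.005, -0.9, -0.437], [-1.0, 0.008, -0.005]]
ft_force: [0.8, -0.1, 1.4]
grip_width: 0.0852
```

Call:
play_rows --travel '[[-0.17,0.27,-0.4],[0,0,0],[0,0,0]]' --rotation '[[0.005,0.008,0],[0,0,0],[0,0,0]]' --claw '[8.54,8.54,8.54]'

```text
time_s: 2.42
position: [0.4836, -0.1583, 0.1525]
tool_rot: [[0.002, 0.436, -0.9], [-0.001, -0.9, -0.436], [-1.0, 0.002, -0.001]]
ft_force: [-1.2, 0.3, 0.2]
grip_width: 0.0852
```

```bash
python3 - <<'E'
from h import *
s=env.observe();print(s["position"],s["tool_rot"][:,0],s["ft_force"],s["wrist_torque"])
im=env.get_image("wrist")[:,:,::-1].copy()
cv2.imwrite("pics/w3.png",im)
E
```

```text
[ 0.48359951 -0.15830855  0.15252667] [ 0.00180973 -0.00118624 -0.99999766] [-1.1655455   0.31453713  0.21391983] [0.03107262 0.04045063 0.00336879]
```

View pics/w3.png

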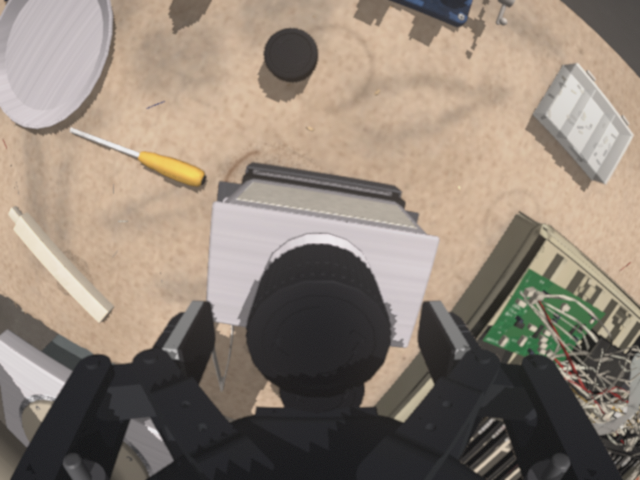

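Call:
play_rows --travel '[[0.04,-0.08,-0.1],[0,0,0],[0,0,0],[0,0,0],[0,0,0],[0,0,0],[0,0,0]]' --rotation '[[0,0,0],[0,0,0],[0,0,0],[0,0,0],[0,0,0],[0,0,0],[0,0,0]]' --claw '[6.2,6.2,6.0,5.8,5.6,5.2,5.0]' --squeeze 20

```text
time_s: 3.05
position: [0.4844, -0.1593, 0.1528]
tool_rot: [[0.004, 0.436, -0.9], [-0.002, -0.9, -0.436], [-1.0, 0.004, -0.002]]
ft_force: [-0.4, 0.1, -0.9]
grip_width: 0.0532
```

```bash
python3 - <<'E'
from h import *
s=env.observe();print(s["position"],s["tool_rot"][:,0],s["ft_force"],s["wrist_torque"],s["grip_width"])
E
```

```text
[ 0.48438723 -0.1593172   0.15275813] [ 0.00365293 -0.00219118 -0.99999093] [-0.41544977  0.09633655 -0.93258141] [-0.05720486  0.00620051  0.0117069 ] 0.05320243669041764
```

Call:
play_rows --travel '[[0,0,0],[0,0,0],[0,0,0],[0,0,0]]' --rotation '[[0,0,0],[0,0,0],[0,0,0],[0,0,0]]' --claw '[3.0,3.0,3.0,3.0]' --squeeze 50

```text
time_s: 3.38
position: [0.4844, -0.1593, 0.1529]
tool_rot: [[0.004, 0.436, -0.9], [-0.002, -0.9, -0.436], [-1.0, 0.004, -0.002]]
ft_force: [-1.2, -0.0, 1.6]
grip_width: 0.0526
```

Call:
play_rows --travel '[[0,0,0],[0,0,0],[0,0,0]]' --rotation '[[0,0,0],[0,0,0],[0,0,0]]' --claw '[3.0,3.0,3.0]' --squeeze 100

```text
time_s: 3.63
position: [0.4844, -0.1593, 0.1532]
tool_rot: [[0.004, 0.436, -0.9], [-0.003, -0.9, -0.436], [-1.0, 0.004, -0.003]]
ft_force: [-0.4, -0.5, 0.5]
grip_width: 0.0517
```

```bash
python3 - <<'E'
from h import *
s=env.observe();print(s["position"],s["tool_rot"][:,0],s["ft_force"],s["wrist_torque"],s["grip_width"])
im=env.get_image("wrist")[:,:,::-1].copy()
cv2.imwrite("pics/w4.png",im)
E
```

```text
[ 0.48440063 -0.159315    0.15323003] [ 0.0040678  -0.0025094  -0.99998858] [-0.4026458  -0.50781172  0.54598752] [ 0.01970864  0.05349618 -0.00157913] 0.05172080084837863
```

View pics/w4.png

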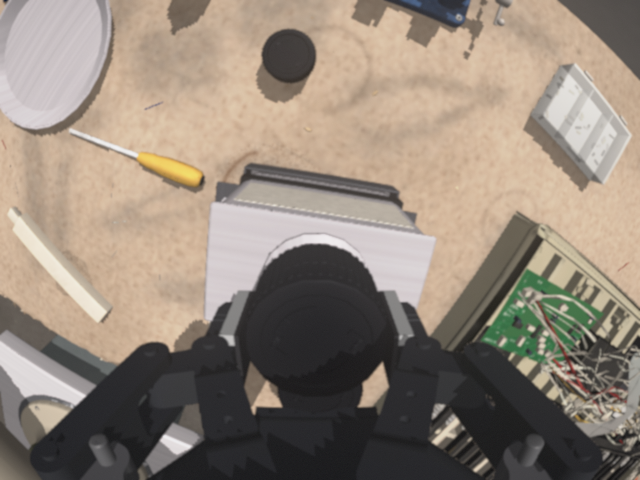

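Call:
play_rows --travel '[[0,0,-0.1],[0,0,-0.1]]' --rotation '[[0.002,0.004,0],[0,0,0]]' --claw '[3.0,3.0]' --squeeze 100

```text
time_s: 3.85
position: [0.4844, -0.1593, 0.152]
tool_rot: [[0.0, 0.436, -0.9], [-0.001, -0.9, -0.436], [-1.0, 0.001, 0.0]]
ft_force: [-3.0, 1.0, 9.4]
grip_width: 0.0517
```

```bash
cat > o.py <<'E'
from h import *
s=env.observe();R=s["tool_rot"];print(s["time_s"],"pos",s["position"].round(4),"x",R[:,0].round(4),"yaw",np.degrees(np.arctan2(R[1,1],R[0,1])).round(2),"F",s["ft_force"].round(2),"T",s["wrist_torque"].round(3),s["grip_width"].round(4),"q6",s["q"][5].round(1),s["joint_efforts"][5].round(3))
E
python3 o.py; python3 o.py
```

```text
Traceback (most recent call last):
  File "o.py", line 2, in <module>
    s=env.observe();R=s["tool_rot"];print(s["time_s"],"pos",s["position"].round(4),"x",R[:,0].round(4),"yaw",np.degrees(np.arctan2(R[1,1],R[0,1])).round(2),"F",s["ft_force"].round(2),"T",s["wrist_torque"].round(3),s["grip_width"].round(4),"q6",s["q"][5].round(1),s["joint_efforts"][5].round(3))
                                                                                                                                                                                                                      ^^^^^^^^^^^^^^^^^^^^^
AttributeError: 'float' object has no attribute 'round'
Traceback (most recent call last):
  File "o.py", line 2, in <module>
    s=env.observe();R=s["tool_rot"];print(s["time_s"],"pos",s["position"].round(4),"x",R[:,0].round(4),"yaw",np.degrees(np.arctan2(R[1,1],R[0,1])).round(2),"F",s["ft_force"].round(2),"T",s["wrist_torque"].round(3),s["grip_width"].round(4),"q6",s["q"][5].round(1),s["joint_efforts"][5].round(3))
                                                                                                                                                                                                                      ^^^^^^^^^^^^^^^^^^^^^
AttributeError: 'float' object has no attribute 'round'
```

Call:
play_rows --travel '[[0,0,-0.13],[0,0,-0.13]]' --rotation '[[0,0,0],[0,0,0]]' --claw '[3.0,3.0]' --squeeze 100

```text
time_s: 4.02
position: [0.4845, -0.1594, 0.1508]
tool_rot: [[0.001, 0.437, -0.9], [-0.002, -0.9, -0.437], [-1.0, 0.002, -0.0]]
ft_force: [-3.3, 0.7, 11.1]
grip_width: 0.0517
```

```bash
sed -i 's/s\["grip_width"\].round(4)/round(s["grip_width"],4)/' o.py; python3 o.py
```

```text
4.0167 pos [ 0.4845 -0.1594  0.1508] x [ 0.001  -0.0015 -1.    ] yaw -64.11 F [-3.34  0.75 11.15] T [ 0.412  0.657 -0.04 ] 0.0517 q6 32.6 -0.01
```

Call:
play_rows --travel '[[-0.03,0,-0.14],[-0.03,0,-0.14]]' --rotation '[[0,0,0],[0,0,0]]' --claw '[3.0,3.0]' --squeeze 100

```text
time_s: 4.18
position: [0.4845, -0.1594, 0.1502]
tool_rot: [[0.004, 0.437, -0.9], [-0.003, -0.9, -0.437], [-1.0, 0.004, -0.002]]
ft_force: [-3.4, 3.3, 13.4]
grip_width: 0.0515
```

```bash
python3 o.py
```

```text
4.1833 pos [ 0.4845 -0.1594  0.1502] x [ 0.0037 -0.0027 -1.    ] yaw -64.11 F [-3.37  3.27 13.41] T [0.466 0.484 0.032] 0.0515 q6 32.6 -0.009
```

Call:
play_rows --travel '[[-0.03,0.02,-0.2],[-0.03,0.02,-0.2]]' --rotation '[[0.003,0.004,0],[0.002,0.003,0]]' --claw '[3.0,3.0]' --squeeze 100

```text
time_s: 4.35
position: [0.4844, -0.1593, 0.149]
tool_rot: [[-0.0, 0.437, -0.899], [-0.0, -0.899, -0.437], [-1.0, 0.0, 0.0]]
ft_force: [-4.7, 2.7, 17.9]
grip_width: 0.0516
```

```bash
python3 o.py
```

```text
4.35 pos [ 0.4844 -0.1593  0.149 ] x [-1.e-04 -1.e-04 -1.e+00] yaw -64.09 F [-4.68  2.68 17.89] T [0.336 0.765 0.009] 0.0516 q6 32.6 -0.025
```

Call:
play_rows --travel '[[-0.02,0.01,-0.17],[-0.02,0.01,-0.17]]' --rotation '[[0,0,0.03],[0,0,0.06]]' --claw '[3.0,3.0]' --squeeze 100

```text
time_s: 4.52
position: [0.485, -0.1597, 0.1489]
tool_rot: [[0.004, 0.517, -0.856], [-0.003, -0.856, -0.517], [-1.0, 0.005, -0.002]]
ft_force: [-2.9, 2.7, 17.7]
grip_width: 0.0514
```

```bash
python3 o.py
```

```text
4.5167 pos [ 0.485  -0.1597  0.1489] x [ 0.0045 -0.0028 -1.    ] yaw -58.88 F [-2.87  2.65 17.72] T [ 0.359  0.541 -0.098] 0.0514 q6 27.4 1.31
```

Call:
play_rows --travel '[[-0.04,0.02,-0.17],[-0.02,0.01,-0.17],[-0.02,0.01,-0.17]]' --rotation '[[0.003,0.004,0.06],[0.001,0.002,0.06],[0.001,0.002,0.06]]' --claw '[3.0,3.0,3.0]' --squeeze 100

```text
time_s: 4.77
position: [0.4857, -0.1597, 0.149]
tool_rot: [[0.004, 0.668, -0.744], [-0.001, -0.744, -0.668], [-1.0, 0.003, -0.002]]
ft_force: [-5.7, 4.1, 17.6]
grip_width: 0.0517
```

```bash
python3 o.py
```

```text
4.7667 pos [ 0.4857 -0.1597  0.149 ] x [ 3.6e-03 -7.0e-04 -1.0e+00] yaw -48.09 F [-5.71  4.08 17.62] T [ 0.734  0.847 -0.145] 0.0517 q6 16.5 0.801
```

Call:
play_rows --travel '[[-0.09,0.04,-0.17],[-0.07,0.03,-0.17],[-0.06,0.03,-0.17]]' --rotation '[[0.001,0.004,0.05],[0.001,0.002,0.05],[0.001,0.002,0.05]]' --claw '[3.0,3.0,3.0]' --squeeze 100

```text
time_s: 5.02
position: [0.4858, -0.1595, 0.1492]
tool_rot: [[0.005, 0.777, -0.63], [-0.002, -0.63, -0.777], [-1.0, 0.005, -0.002]]
ft_force: [-3.3, 2.3, 16.8]
grip_width: 0.0518
```

```bash
python3 o.py
```

```text
5.0167 pos [ 0.4858 -0.1595  0.1492] x [ 0.0048 -0.0017 -1.    ] yaw -39.05 F [-3.31  2.27 16.76] T [ 0.421  0.612 -0.194] 0.0518 q6 7.5 0.67
```

Call:
play_rows --travel '[[-0.09,0.04,-0.19],[-0.07,0.03,-0.18],[-0.06,0.03,-0.18]]' --rotation '[[0.002,0.005,0.045],[0.001,0.002,0.045],[0.001,0.002,0.04]]' --claw '[3.0,3.0,3.0]' --squeeze 100

```text
time_s: 5.27
position: [0.4859, -0.1593, 0.1491]
tool_rot: [[0.005, 0.855, -0.518], [-0.002, -0.518, -0.855], [-1.0, 0.005, -0.001]]
ft_force: [-3.7, 2.5, 17.2]
grip_width: 0.0517
```

```bash
python3 o.py
```

```text
5.2667 pos [ 0.4859 -0.1593  0.1491] x [ 0.005  -0.0018 -1.    ] yaw -31.22 F [-3.7   2.46 17.2 ] T [ 0.541  0.59  -0.137] 0.0517 q6 -0.3 0.437
```

Call:
play_rows --travel '[[-0.08,0.04,-0.18],[-0.07,0.03,-0.18]]' --rotation '[[0.002,0.005,0.035],[0.001,0.003,0.035]]' --claw '[3.0,3.0]'

```text
time_s: 5.43
position: [0.4859, -0.1592, 0.1491]
tool_rot: [[0.003, 0.891, -0.454], [-0.002, -0.454, -0.891], [-1.0, 0.003, 0.0]]
ft_force: [-3.0, 2.2, 16.6]
grip_width: 0.0513
```

```bash
python3 o.py
```

```text
5.4333 pos [ 0.4859 -0.1592  0.1491] x [ 0.003  -0.0018 -1.    ] yaw -27.01 F [-3.03  2.19 16.64] T [ 0.423  0.539 -0.162] 0.0513 q6 -4.4 0.403
```

Call:
play_rows --travel '[[-0.08,0.04,-0.19],[-0.07,0.03,-0.19]]' --rotation '[[0.002,0.004,0.035],[0.001,0.003,0.035]]' --claw '[3.0,3.0]'

```text
time_s: 5.6
position: [0.4859, -0.1591, 0.1489]
tool_rot: [[0.002, 0.922, -0.388], [-0.002, -0.388, -0.922], [-1.0, 0.003, 0.001]]
ft_force: [-3.2, 2.7, 16.6]
grip_width: 0.0516
```

```bash
python3 o.py
```

```text
5.6 pos [ 0.4859 -0.1591  0.1489] x [ 0.0021 -0.0019 -1.    ] yaw -22.81 F [-3.21  2.68 16.6 ] T [ 0.402  0.522 -0.172] 0.0516 q6 -8.6 0.41
```

Call:
play_rows --travel '[[-0.08,0.04,-0.19],[-0.07,0.03,-0.19]]' --rotation '[[0.002,0.003,0.035],[0.001,0.003,0.035]]' --claw '[3.0,3.0]'

```text
time_s: 5.77
position: [0.4859, -0.1591, 0.1488]
tool_rot: [[0.002, 0.948, -0.319], [-0.002, -0.319, -0.948], [-1.0, 0.003, 0.001]]
ft_force: [-3.0, 2.5, 16.9]
grip_width: 0.0515
```

```bash
python3 o.py
```

```text
5.7667 pos [ 0.4859 -0.1591  0.1488] x [ 0.0024 -0.0021 -1.    ] yaw -18.62 F [-2.98  2.52 16.9 ] T [ 0.398  0.503 -0.16 ] 0.0515 q6 -12.8 0.418
```

Call:
play_rows --travel '[[-0.08,0.04,-0.19],[-0.07,0.03,-0.19]]' --rotation '[[0.002,0.003,0.035],[0.001,0.003,0.035]]' --claw '[3.0,3.0]'

```text
time_s: 5.93
position: [0.486, -0.1591, 0.1488]
tool_rot: [[0.003, 0.968, -0.249], [-0.002, -0.249, -0.968], [-1.0, 0.003, 0.002]]
ft_force: [-4.0, 2.0, 17.0]
grip_width: 0.0519
```

```bash
python3 o.py
```

```text
5.9333 pos [ 0.486  -0.1591  0.1488] x [ 0.0027 -0.0024 -1.    ] yaw -14.43 F [-4.    2.02 17.04] T [ 0.454  0.584 -0.193] 0.0519 q6 -16.9 0.402
```

```bash
python3 - <<'E'
from h import *
im=env.get_image("wrist")[:,:,::-1].copy()
cv2.imwrite("pics/w5.png",im)
a=cv2.imread("pics/w4.png")
cv2.imwrite("pics/cmp.png",np.hstack([cv2.resize(cv2.convertScaleAbs(i[220:410,230:410],alpha=4),None,fx=2.1,fy=2.1) for i in (a,im)]))
E
python3 o.py
```

```text
5.9833 pos [ 0.486  -0.1591  0.1489] x [ 0.0028 -0.0026 -1.    ] yaw -14.29 F [-3.47  2.13 17.29] T [ 0.392  0.511 -0.04 ] 0.0517 q6 -17.1 -0.022
```

View pics/cmp.png

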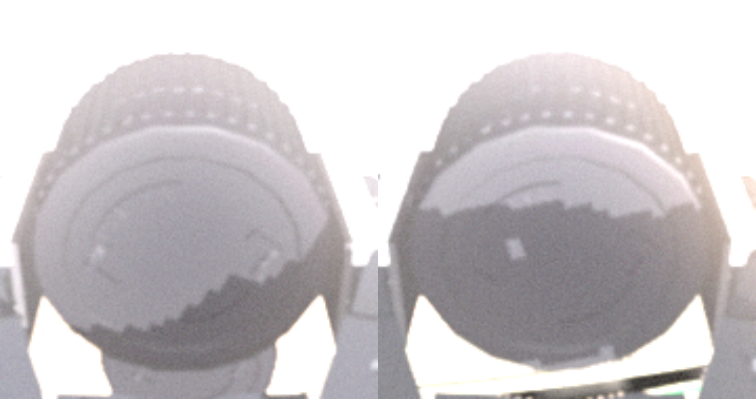

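The crown's arrow arc sits at the same place relative to the jaws (upper left in both), so the cap is turning with the gripper.

Call:
play_rows --travel '[[-0.08,0.04,-0.19],[-0.07,0.03,-0.19]]' --rotation '[[0.003,0.003,0.035],[0.001,0.003,0.035]]' --claw '[3.0,3.0]'

```text
time_s: 6.15
position: [0.486, -0.1591, 0.1488]
tool_rot: [[0.003, 0.984, -0.177], [-0.002, -0.177, -0.984], [-1.0, 0.003, 0.001]]
ft_force: [-3.7, 1.8, 17.4]
grip_width: 0.0517
```

```bash
python3 o.py
```

```text
6.15 pos [ 0.486  -0.1591  0.1488] x [ 0.003  -0.0017 -1.    ] yaw -10.19 F [-3.65  1.76 17.42] T [ 0.497  0.565 -0.266] 0.0517 q6 -21.2 0.352
```

Call:
play_rows --travel '[[-0.07,0.03,-0.19]]' --rotation '[[0.001,0.003,0.02]]' --claw '[3.0]'

```text
time_s: 6.23
position: [0.486, -0.1591, 0.1488]
tool_rot: [[0.003, 0.988, -0.156], [-0.002, -0.156, -0.988], [-1.0, 0.003, 0.002]]
ft_force: [-3.6, 2.2, 18.3]
grip_width: 0.0516
```

```bash
python3 o.py
```

```text
6.2333 pos [ 0.486  -0.1591  0.1488] x [ 0.0029 -0.0022 -1.    ] yaw -8.96 F [-3.65  2.2  18.28] T [ 0.457  0.629 -0.249] 0.0516 q6 -22.4 -0.091
```

Call:
play_rows --travel '[[-0.06,0.03,-0.18],[-0.06,0.03,-0.18]]' --rotation '[[0.001,0.003,0.0],[0.001,0.003,0.0]]' --claw '[3.0,3.0]'

```text
time_s: 6.4
position: [0.486, -0.1591, 0.1488]
tool_rot: [[0.002, 0.988, -0.155], [-0.003, -0.155, -0.988], [-1.0, 0.003, 0.003]]
ft_force: [-3.2, 2.4, 16.8]
grip_width: 0.0517
```

```bash
python3 o.py
```

```text
6.4 pos [ 0.486  -0.1591  0.1488] x [ 0.0022 -0.0033 -1.    ] yaw -8.92 F [-3.25  2.38 16.83] T [ 0.395  0.627 -0.105] 0.0517 q6 -22.4 -0.211
```

Call:
play_rows --travel '[[-0.06,0.03,-0.18],[-0.06,0.03,-0.18]]' --rotation '[[0.003,0.003,0.015],[0.003,0.003,0.015]]' --claw '[3.0,3.0]'

```text
time_s: 6.57
position: [0.4859, -0.159, 0.1488]
tool_rot: [[0.001, 0.992, -0.125], [-0.0, -0.125, -0.992], [-1.0, 0.001, 0.0]]
ft_force: [-4.1, 1.8, 17.8]
grip_width: 0.0515
```

```bash
python3 o.py
```

```text
6.5667 pos [ 0.4859 -0.159   0.1488] x [ 1.4e-03 -3.0e-04 -1.0e+00] yaw -7.2 F [-4.13  1.83 17.8 ] T [ 0.331  0.642 -0.236] 0.0515 q6 -24.2 -0.03
```

Call:
play_rows --travel '[[-0.06,0.03,-0.18],[-0.06,0.03,-0.18]]' --rotation '[[0.001,0.002,0.02],[0.001,0.002,0.02]]' --claw '[3.0,3.0]'

```text
time_s: 6.73
position: [0.4859, -0.159, 0.1488]
tool_rot: [[0.003, 0.996, -0.085], [-0.001, -0.085, -0.996], [-1.0, 0.003, 0.001]]
ft_force: [-3.5, 3.0, 17.7]
grip_width: 0.0515
```

```bash
python3 o.py
```

```text
6.7333 pos [ 0.4859 -0.159   0.1488] x [ 2.6e-03 -9.0e-04 -1.0e+00] yaw -4.89 F [-3.53  3.   17.67] T [ 0.441  0.712 -0.342] 0.0515 q6 -26.5 -0.083
```

Call:
play_rows --travel '[[-0.06,0.03,-0.18],[-0.06,0.03,-0.18]]' --rotation '[[0.001,0.002,0.0],[0.001,0.002,0.0]]' --claw '[3.0,3.0]'

```text
time_s: 6.9
position: [0.4859, -0.1591, 0.1488]
tool_rot: [[0.004, 0.996, -0.085], [-0.002, -0.085, -0.996], [-1.0, 0.004, 0.002]]
ft_force: [-2.9, 2.2, 16.8]
grip_width: 0.0516
```

```bash
python3 o.py;python3 - <<'E'
from h import *
im=env.get_image("wrist")[:,:,::-1].copy()
cv2.imwrite("pics/w6.png",im)
a=cv2.imread("pics/w4.png")
cv2.imwrite("pics/cmp2.png",np.hstack([cv2.resize(cv2.convertScaleAbs(i[220:410,230:410],alpha=al),None,fx=2.1,fy=2.1) for i,al in ((a,4),(im,5))]))
E
python3 o.py
```

```text
6.9 pos [ 0.4859 -0.1591  0.1488] x [ 0.004  -0.0019 -1.    ] yaw -4.9 F [-2.94  2.16 16.84] T [ 0.424  0.6   -0.237] 0.0516 q6 -26.5 -0.342
6.95 pos [ 0.4859 -0.1591  0.1488] x [ 0.0041 -0.0019 -1.    ] yaw -4.9 F [-3.37  2.76 16.72] T [ 0.381  0.647 -0.338] 0.0518 q6 -26.5 -0.32
```

View pics/cmp2.png

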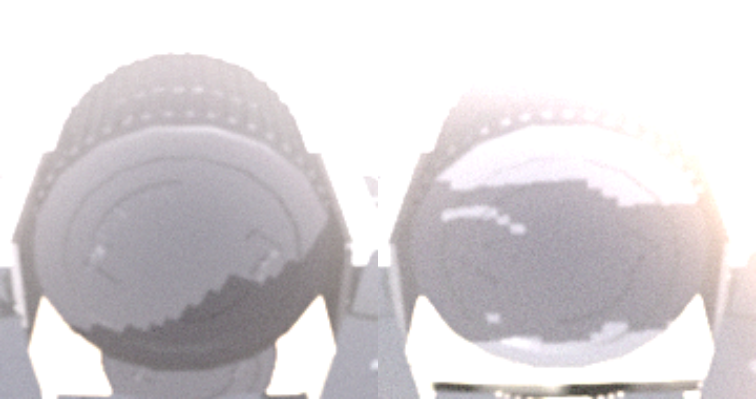

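Static twist stays at about 0.3 N m, above the drag limit, so this is the stop, after about 59°. I'll ease off slightly, then lift in small steps.

Call:
play_rows --travel '[[-0.05,0.02,-0.12],[-0.03,0.02,0.05],[-0.03,0.02,0.1]]' --rotation '[[0.001,0.003,-0.02],[0.001,0.002,-0.01],[0,0,0]]' --claw '[3.0,3.0,3.0]'

```text
time_s: 7.2
position: [0.4857, -0.1591, 0.1519]
tool_rot: [[0.003, 0.993, -0.117], [-0.002, -0.117, -0.993], [-1.0, 0.003, 0.002]]
ft_force: [0.8, -1.3, 1.2]
grip_width: 0.0514
```

```bash
python3 o.py
```

```text
7.2 pos [ 0.4857 -0.1591  0.1519] x [ 0.003  -0.0024 -1.    ] yaw -6.75 F [ 0.75 -1.32  1.22] T [-0.018  0.047 -0.161] 0.0514 q6 -24.7 -0.061
```

Call:
play_rows --travel '[[0,0,0.1],[0,0,0.12]]' --rotation '[[0.002,0.003,0],[0,0,0]]' --claw '[3.0,3.0]'

```text
time_s: 7.37
position: [0.4854, -0.159, 0.1538]
tool_rot: [[-0.001, 0.993, -0.118], [0.0, -0.118, -0.993], [-1.0, -0.001, -0.0]]
ft_force: [-1.0, 0.3, -2.1]
grip_width: 0.0518
```

```bash
python3 o.py
```

```text
7.3667 pos [ 0.4854 -0.159   0.1538] x [-1.1e-03  2.0e-04 -1.0e+00] yaw -6.76 F [-1.03  0.31 -2.1 ] T [-0.038  0.121 -0.087] 0.0518 q6 -24.7 -0.133
```

Call:
play_rows --travel '[[0,0,0.12],[0,0,0.15]]' --rotation '[[0,0,0],[0,0,0]]' --claw '[3.0,3.0]'

```text
time_s: 7.53
position: [0.4848, -0.1589, 0.1555]
tool_rot: [[-0.004, 0.993, -0.118], [0.001, -0.118, -0.993], [-1.0, -0.004, -0.001]]
ft_force: [-0.9, -1.4, -2.2]
grip_width: 0.0517
```

```bash
python3 o.py
```

```text
7.5333 pos [ 0.4848 -0.1589  0.1555] x [-0.004   0.0014 -1.    ] yaw -6.75 F [-0.87 -1.42 -2.18] T [-0.13   0.219 -0.055] 0.0517 q6 -24.7 -0.067
```

Call:
play_rows --travel '[[0.03,0,0.25],[0.02,0,0.3],[0.02,0,0.4]]' --rotation '[[-0.001,-0.004,0],[0,-0.001,0],[0,-0.001,0]]' --claw '[3.0,3.0,3.0]'

```text
time_s: 7.78
position: [0.4852, -0.1587, 0.1647]
tool_rot: [[0.001, 0.993, -0.117], [0.001, -0.117, -0.993], [-1.0, 0.0, -0.002]]
ft_force: [-0.4, 0.1, 0.1]
grip_width: 0.0516
```

```bash
python3 o.py
```

```text
7.7833 pos [ 0.4852 -0.1587  0.1647] x [ 6.0e-04  1.5e-03 -1.0e+00] yaw -6.72 F [-0.41  0.08  0.08] T [-0.065  0.007  0.003] 0.0516 q6 -24.8 0.006
```

Now it's lifting freely; I'll raise it further and check.

Call:
play_rows --travel '[[0,0,0.8],[0,0,1.2],[0,0,1.8],[0,0,2.2],[0,0,2.2],[0,0,1.5],[0,0,0]]' --rotation '[[0,0,0],[0,0,0],[0,0,0],[0,0,0],[0,0,0],[0,0,0],[0,0,0]]' --claw '[3.0,3.0,3.0,3.0,3.0,3.0,3.0]'

```text
time_s: 8.37
position: [0.4854, -0.158, 0.2714]
tool_rot: [[0.005, 0.993, -0.116], [-0.0, -0.116, -0.993], [-1.0, 0.005, -0.001]]
ft_force: [0.6, 0.2, -0.9]
grip_width: 0.0517
```

```bash
python3 o.py;python3 - <<'E'
from h import *
cv2.imwrite("pics/s7.png",env.get_image("scene")[:,:,::-1])
E
```

```text
8.3667 pos [ 0.4854 -0.158   0.2714] x [ 0.0053 -0.     -1.    ] yaw -6.65 F [ 0.58  0.17 -0.85] T [-0.004 -0.025  0.045] 0.0517 q6 -24.8 0.003
```

View pics/s7.png

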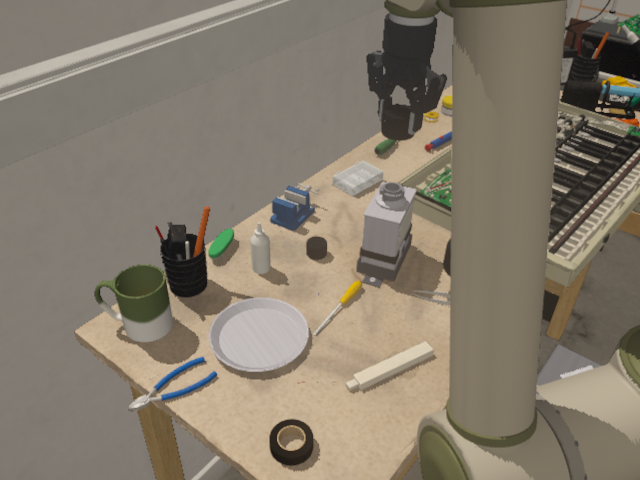

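The cap is in the gripper at (401,120) and the bare neck shows at (393,190). Next I'll carry it over the dish.

Call:
play_rows --travel '[[0.3,1.5,0],[0.4,2.5,0],[0.4,2.8,0],[0.4,2.8,0],[0.4,2.8,0],[0.4,2.8,0],[0.4,2.8,0],[0.4,2.8,-0.5],[0.4,2.8,-1],[0.4,2.5,-1.5],[0.2,1.5,-2],[0,0,-1]]' --rotation '[[0,0.005,0],[0,0,0],[0,0,0],[0,0,0],[0,0,0],[0,0,0],[0,0,0],[0,0,0],[0,0,0],[0,0,0],[0,0,0],[0,0,0]]' --claw '[3,3,3,3,3,3,3,3,3,3,3,3]'

```text
time_s: 9.42
position: [0.5225, 0.1314, 0.1978]
tool_rot: [[-0.013, 0.993, -0.12], [0.004, -0.12, -0.993], [-1.0, -0.013, -0.003]]
ft_force: [-0.7, -0.0, -1.5]
grip_width: 0.0514
```

```bash
python3 o.py;python3 - <<'E'
from h import *
cv2.imwrite("pics/w8.png",env.get_image("wrist")[:,:,::-1])
E
```

```text
9.4167 pos [0.5225 0.1314 0.1978] x [-0.0126  0.0044 -0.9999] yaw -6.87 F [-0.75 -0.01 -1.52] T [ 0.008 -0.003  0.008] 0.0514 q6 8.2 0.382
```

View pics/w8.png

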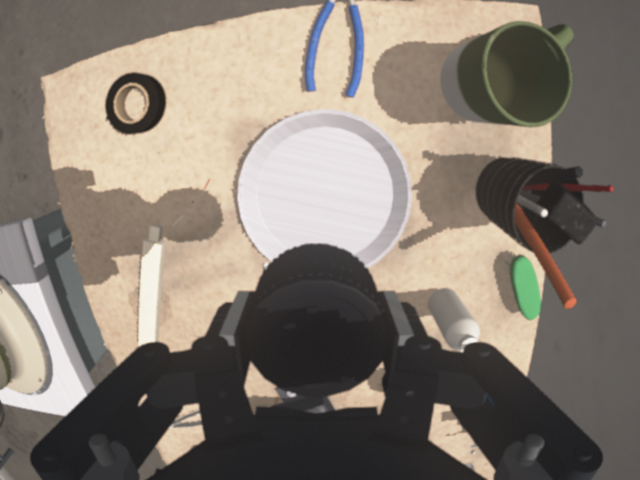

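The dish lies straight ahead, centre about (325,190), with the cap still firmly held. Descending.

Call:
play_rows --travel '[[0.2,0.45,-0.5],[0.2,0.4,-1.5],[0,0,-2.2],[0,0,-2.2],[0,0,-2.2],[0,0,-2.2],[0,0,-1.8],[0,0,-1.2],[0,0,-0.6],[0,0,0]]' --rotation '[[-0.004,-0.012,0],[0,0,0],[0,0,0],[0,0,0],[0,0,0],[0,0,0],[0,0,0],[0,0,0],[0,0,0],[0,0,0]]' --claw '[3,3,3,3,3,3,3,3,3,3]'

```text
time_s: 10.3
position: [0.5229, 0.1366, 0.043]
tool_rot: [[-0.01, 0.992, -0.122], [-0.001, -0.122, -0.993], [-1.0, -0.01, 0.002]]
ft_force: [-0.9, 0.1, -0.7]
grip_width: 0.0518
```

```bash
python3 o.py;python3 - <<'E'
from h import *
cv2.imwrite("pics/s9.png",env.get_image("scene")[:,:,::-1])
E
```

```text
10.3 pos [0.5229 0.1366 0.043 ] x [-1.000e-02 -9.000e-04 -9.999e-01] yaw -7.01 F [-0.91  0.1  -0.66] T [-0.003  0.043  0.007] 0.0518 q6 9.1 0.002
```

View pics/s9.png

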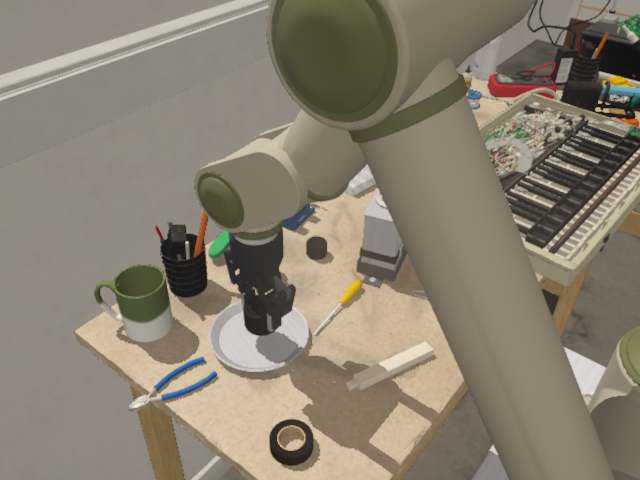

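The cap hangs over the dish's middle in the scene view; the bottle and screwdriver are untouched.

Call:
play_rows --travel '[[0.3,0.3,-0.6],[0,0,-0.9],[0,0,-0.7],[0,0,-0.4],[0,0,0]]' --rotation '[[0.001,-0.01,0],[0,0,0],[0,0,0],[0,0,0],[0,0,0]]' --claw '[3,3,3,3,3]'

```text
time_s: 10.77
position: [0.5281, 0.1398, 0.0179]
tool_rot: [[0.008, 0.992, -0.122], [0.0, -0.122, -0.993], [-1.0, 0.007, -0.001]]
ft_force: [-0.2, 0.8, -0.2]
grip_width: 0.0518
```

```bash
python3 o.py
```

```text
10.7667 pos [0.5281 0.1398 0.0179] x [ 7.6e-03  5.0e-04 -1.0e+00] yaw -7.02 F [-0.2   0.78 -0.17] T [-0.008  0.047  0.026] 0.0518 q6 9.4 0.001
```

Call:
play_rows --travel '[[0,0,-0.25],[0,0,-0.2],[0,0,-0.1]]' --rotation '[[0,0.007,0],[0,0,0],[0,0,0]]' --claw '[3,3,3]'

```text
time_s: 11.02
position: [0.5284, 0.1398, 0.0122]
tool_rot: [[0.0, 0.993, -0.122], [0.0, -0.122, -0.993], [-1.0, 0.0, -0.001]]
ft_force: [0.3, 0.2, -0.9]
grip_width: 0.0517
```

```bash
python3 o.py
```

```text
11.0167 pos [0.5284 0.1398 0.0122] x [ 4.e-04  5.e-04 -1.e+00] yaw -7.01 F [ 0.26  0.19 -0.89] T [ 0.018 -0.015 -0.036] 0.0517 q6 9.4 -0.0
```

Call:
play_rows --travel '[[0,0,-0.1],[0,0,-0.1]]' --rotation '[[0,0,0],[0,0,0]]' --claw '[3,3]'

```text
time_s: 11.18
position: [0.5285, 0.1398, 0.0106]
tool_rot: [[0.001, 0.993, -0.122], [0.0, -0.122, -0.993], [-1.0, 0.001, -0.0]]
ft_force: [-5.6, -1.4, 15.7]
grip_width: 0.0514
```

```bash
python3 o.py
```

```text
11.1833 pos [0.5285 0.1398 0.0106] x [ 8.e-04  4.e-04 -1.e+00] yaw -7.01 F [-5.55 -1.42 15.7 ] T [-0.118  0.774  0.048] 0.0514 q6 9.4 -0.029
```

Contact came at the predicted height (0.0106 vs 0.0107). I'll unload a little and release.

Call:
play_rows --travel '[[0,0,0.03],[0,0,0],[0,0,0],[0,0,0],[0,0,0],[0,0,0]]' --rotation '[[0,0,0],[0,0,0],[0,0,0],[0,0,0],[0,0,0],[0,0,0]]' --claw '[3,3,5.3,5.6,6.0,6.6]' --squeeze 20

```text
time_s: 11.68
position: [0.5289, 0.1398, 0.0116]
tool_rot: [[0.003, 0.993, -0.122], [0.0, -0.122, -0.993], [-1.0, 0.002, -0.001]]
ft_force: [-0.3, -0.1, 0.7]
grip_width: 0.0661
```

Call:
play_rows --travel '[[0,0,0],[0,0,0],[0,0,0]]' --rotation '[[0,0,0],[0,0,0],[0,0,0]]' --claw '[6.8,6.8,6.8]'

```text
time_s: 11.93
position: [0.529, 0.1398, 0.0116]
tool_rot: [[0.003, 0.993, -0.122], [0.0, -0.122, -0.993], [-1.0, 0.003, -0.001]]
ft_force: [-0.2, -0.0, -0.2]
grip_width: 0.0679
```

```bash
python3 o.py;python3 - <<'E'
from h import *
cv2.imwrite("pics/w10.png",env.get_image("wrist")[:,:,::-1])
E
```

```text
11.9333 pos [0.529  0.1398 0.0116] x [ 2.7e-03  5.0e-04 -1.0e+00] yaw -7.01 F [-0.18 -0.04 -0.2 ] T [ 0.033 -0.004 -0.029] 0.0679 q6 9.4 0.0
```

View pics/w10.png

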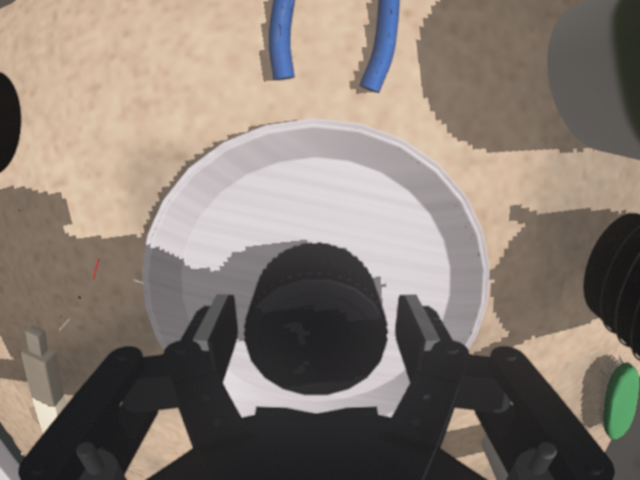

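The cap stands in the dish with both pads clear of it (gaps at x≈235–245 and 387–397). Retreating straight up.

Call:
play_rows --travel '[[0,0,0.6],[0,0,1.2],[0,0,2],[0,0,3],[0,0,3],[0,0,3],[0,0,3],[0,0,2],[-2,-3,0],[-2.5,-3.3,0],[-2,-3,0],[0,0,0]]' --rotation '[[0,0.003,0],[0,0,0],[0,0,0],[0,0,0],[0,0,0],[0,0,0],[0,0,0],[0,0,0],[0,0,0],[0,0,0],[0,0,0],[0,0,0]]' --claw '[6.8,6.8,6.8,6.8,6.8,6.8,6.8,6.8,6.8,6.8,6.8,6.8]'

```text
time_s: 12.98
position: [0.4594, 0.0451, 0.2034]
tool_rot: [[0.002, 0.993, -0.117], [-0.001, -0.117, -0.993], [-1.0, 0.002, 0.001]]
ft_force: [1.3, -0.0, 0.5]
grip_width: 0.068
```

```bash
python3 o.py;python3 - <<'E'
from h import *
for n in("top","scene"): cv2.imwrite(f"pics/{n}11.png",env.get_image(n)[:,:,::-1])
E
```

```text
12.9833 pos [0.4594 0.0451 0.2034] x [ 1.9e-03 -8.0e-04 -1.0e+00] yaw -6.74 F [ 1.33 -0.01  0.48] T [-0.071 -0.036 -0.015] 0.068 q6 -2.4 -0.762
```

View pics/scene11.png

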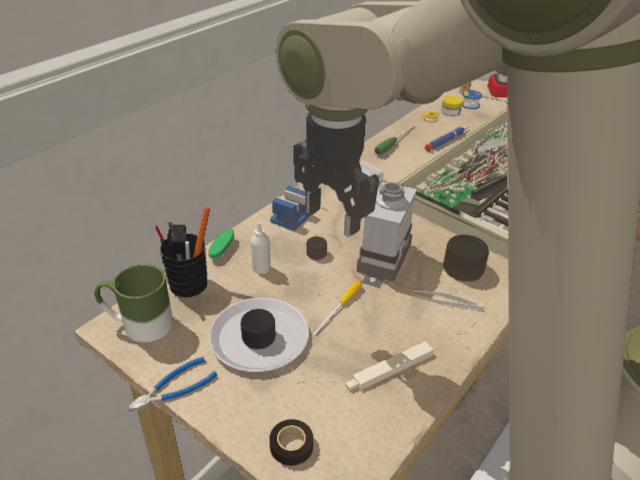

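View pics/top11.png

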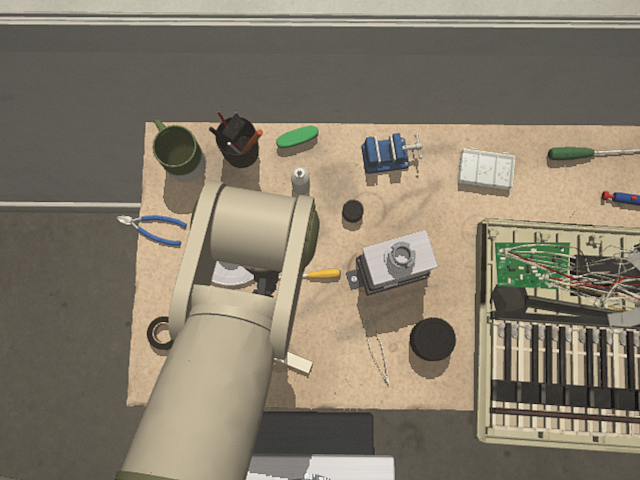

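The cap stands upright at (258,328), mid-dish. The dish looks level and still sits at its starting pixel, around (260,335), and the bottle (260,250) and screwdriver (340,305) are also where they began. The arm is clear of everything, so I'm handing in.

```bash
python3 -c "
from rig import env
print(env.close_job())"
```

```text
the job is handed in; nothing more can be done
None
```

The solvent can is open, and its cap stands upright near the middle of the drip dish. I've handed the job in; the simulator gave no verdict.

- **Press and turn:** I gripped the middle-sized cap across its ribs and pressed it down about 4 mm, at roughly 17 to 18 N. I kept it down while turning it anticlockwise. The twist rose and stayed at about 0.3 N m after some 59°, above the 0.2 N m drag limit, so I took that as the stop. The rise was gradual rather than sharp, so the exact stop angle is uncertain.
- **Lift:** I eased back about 2°, and the cap then came off freely, with about 2 N of pull at most. The highest wrist torque about the cap's axis that I read was about 0.34 N m, and no vertical force reading exceeded about 18 N.
- **Placing:** The cap met the dish floor at a tool height of 10.6 mm, against 10.7 mm predicted.
- **Final checks:** The last scene picture shows the cap upright in the dish and the dish level. The dish, dispensing bottle and screwdriver are at their starting positions, and the gripper is clear of everything. The arm partly hid the dish from the top camera, so only the scene view and the earlier wrist view confirm where the cap ended up.
- **Disagreement:** The top and wrist cameras placed the cap's axis about 4 mm apart. I used a value in between and centred the grip from the wrist view; side forces stayed below about 7 N.

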